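# Dry pass under the sander guard with a push stick

## Robot

A 6-joint arm with a two-finger parallel gripper is mounted at the origin on the work surface. World frame = base frame: x ahead of the robot, y to its left, z up, the work surface at z = 0. Lengths are in m, angles in degrees, forces in N, time in s.
With the tool pointing down it reaches from about 0.3 to 0.75 m from the base axis. Payload 8.5 kg.
Tool frame: the origin (TCP) lies between the finger pads; the fingertips stand env.finger_overhang ahead of it and the grasp point (between the pads) lies 2 mm behind it (env.finger_overhang is the distance from the TCP to the fingertips, in m); z points along the fingers, y is the line along which they close (so a half turn about z gives the same grasp; the last joint's range is limited). The gripper opens to 85 mm and grips with 20 to 120 N. Pads are 22 mm wide; open, the fingers measure 114 mm over their backs; the gripper's body (76 mm by 85 mm) begins 54 mm behind the grasp point. The pads swing forward as they close: fully open they stand 13 mm farther back than shut.
Start: joints at [52.007, 21.807, 74.336, -0, 83.858, -12.336], TCP at [0.238, 0.496, 0.248] pointing down, gripper open.
Joint ranges: [-178.18, 178.18], [-50.72, 133.34], [12.68, 142.11], [-81.47, 261.47], [9.98, 163.14], [-165.26, 165.26]. Speed limits (degrees/s): [136.94, 136.94, 180, 180, 180, 180].

## Interface

Orientations are given as a 3x3 rotation matrix whose columns are the frame's x, y, z axes.
In Python, from rig import env gives the robot as it stands. The module is installed in compiled form; this text tells all that it offers.
- The arm moves only by the tool jog_arm, never from a script. Its arguments are lists of equal length, an entry for each row: "hand": the finger opening in m, from 0 to 0.0854; "travel": the shift along the world's x, y, z in m, a list of three; "yaw": the turn about the world's z in rad. A call has exactly 5 rows; each row shifts and turns the commanded pose from where the row before left it; what a row does not reach is not made up. A row lasts 1/8 s, in which the tool goes at most 62.5 mm and 10.7 degrees, less where a joint would pass 70% of its speed; a pose out of reach is approached as far as the arm can. A call is refused whole if a number of a shift passes 0.0625 or a number of a turn 0.188, either way. A call with a gripper value outside its range is refused whole. The fingers move at their own pace and stop on an object; "grip_force" is the grip in N (left out, the last holds). Time passes only in rows, so rows that do not move let the fingers close, or fill a call up. It gives the time, the measured TCP pose, the force, the opening and the grip force at its end, in the units of the state.
- env.observe(): the state, without advancing time (a new reading comes with each control period).
- env.get_image(name): name is "scene" or "top" or "wrist"; returns the picture (400x640x3 uint8, red, green, blue); there is no depth.
- env.calibration(name): a dict with "fx", "fy", "cx", "cy" (pixels), "position" and "rotation" of the camera in the world; the wrist camera has in their place "hand_eye" (4x4, takes a point from camera to tool coordinates, whose origin is the TCP and whose axes are the flange's). Camera axes: x right, y down, z forward; pixel columns grow to the right and rows downward; lengths in m; the calibration is good to about 2 mm. A picture is of the moment at which its call begins: read the wrist's pose just before it. calibration takes no time and is no camera call.
- env.close_job(): hands the job in; it is judged then, once.
The state is a dict: "time_s": time; "q": joint angles; "qvel": joint speeds; "joint_efforts": joint torques, N m; "position": TCP position; "tool_rot": TCP orientation; "ft_force": force on the tool from outside, world axes, zero at the start; "wrist_torque": the same for the moment, N m; "grip_width": finger opening in m; "gripper_force": force on a finger pad.
Only numpy, scipy, OpenCV 4.12 (cv2) and the standard library are available. Lean on these libraries where they do the work, as an engineer would, in place of code of your own. Each camera call takes 0.05 s, during which the arm holds its last target. There are 200 camera calls.

## Task

The bench sander is switched off: make a dry pass with it. Pick up the red push stick and use its tip to push the pale wooden blank along the bed, in under the yellow guard and completely out on the far side, leaving it lying on the bed there; keep the gripper's fingers off the blank. Then draw the stick back out and put it down flat on the bench, same side up as you found it.

Things in the scene. Friction and masses are not known exactly. Their poses are not given: they have to be found in the camera images.
- sander: Grey bench drum sander, fixed, turned up to 0.2 rad. Origin on the bench below the guard's middle. Feed direction: its +y (about world +y). Steel bed 45 mm above the bench, y -210 to 210 mm. Two rails, 10 mm above the bed, leave a lane 68 mm wide centred on x = 0; base x -55 to 55 mm. Grey motor housing, 100 mm high, at x 61 to 136, y -50 to 50 mm.
- guard (a point): Middle of the opening under the sander's yellow guard (clear top), on the lane's centre line at bed height; axes as the sander's. The guard bridges the lane from 35 mm before to 35 mm past this point along y, 124 mm wide; opening 40 mm high above the bed, 100 mm wide; guard top 52 mm above the bed. Nothing inside touches the blank.
- blank: Loose pale wooden block, 60 mm wide (x), 90 mm long (y), 25 mm high, about 80 g; origin: centre of its underside. Starts flat on the bed in the lane, centre 100 to 130 mm before the guard's middle (-y side), its y along the feed. Slides with under 3 N. A dark block like it on the bench is not part of the job.
- push_stick: Loose, 120 g, flat on the bench on the sander's -y side, pointing about world +y, about 85 mm from a bare slat or a marker. Red bar 250 mm long (x; pushing tip at +125), 18 wide, 16 high; on it a wooden handle, x -80 to -10 mm (grip at -45), 18 wide (y), top 52 mm above the underside, upright sides; too high for the guard. Origin: centre of the underside, z up.
Not all that is in view belongs to the job. What is meant by the blank is not blue, orange or turquoise, and is the smaller of those in its own colour.

How it is judged (in metres and radians):
On the way, in this order (a step that is already met when the one before it is completed fails the run):
1. the stick's tip is brought up behind the blank while the blank is still before the guard (x of blank in the frame of push_stick between 0.155 and 0.195 m and y of blank in the frame of push_stick between -0.035 and 0.035 m and height (world z) of push_stick above 0.035 m and y of blank in the frame of sander below 0 m), for 0.1 s.
2. the blank is out past the guard with the stick's tip still behind it (y of blank in the frame of sander above 0.077 m and x of blank in the frame of push_stick between 0.155 and 0.195 m and y of blank in the frame of push_stick between -0.035 and 0.035 m and height (world z) of push_stick above 0.035 m), for 0.1 s.
At the end, for the whole second after the job is handed in: The whole blank is past the guard, flat on the bed in the lane (centre 77 to 195 mm beyond the guard's middle, within 15 mm of the lane's centre line); the push stick lies flat on the bench, handle up (underside within 12 mm of it, tilt under 0.12 rad); both at rest (y of blank in the frame of sander between 0.077 and 0.195 m and x of blank in the frame of sander between -0.015 and 0.015 m and height (world z) of blank between 0.04 and 0.052 m and angle between blank's own z axis and vertical below 0.1 rad and height (world z) of push_stick between -0.005 and 0.012 m and angle between push_stick's own z axis and vertical below 0.12 rad and linear speed of each of push_stick, blank below 0.02 m/s); the robot touches nothing.
It fails at once if the gripper's fingers touch the blank (contact force between the fingers and blank above 0.5 N).
It also fails if it takes over 58 s, if anything falls off the work surface, if the arm or the gripper's body presses on something with over 40 N, if the wrist force passes 120 N, or if a joint passes its speed limit or range.

## Working session

There is one attempt and no reset: what is moved stays moved. The work goes in short steps, Python scripts to look and compute and a tool call to move; the robot and the scene stay as the last step left them, time stands still between calls to the robot, and variables do not carry over. Pictures are saved under pics/ and viewed, at most 10 in all, crops included, and the job is handed in when it is done.

Besides the shell and the picture viewer there is one more tool, called after "Call:" as name(argument=value, ...), one argument or row to a line, values as JSON. jog_arm: Moves the arm, as the interface text tells. Its arguments: {"type":"object","properties":{"hand":{"type":"array"},"travel":{"type":"array"},"yaw":{"type":"array"},"grip_force":{"type":"number"}},"required":["hand","travel","yaw"]}

```bash
mkdir -p pics
cat > h.py <<'E'
import numpy as np, cv2
from rig import env
def ray(c,u,v,z):
    R=np.array(c["rotation"]);p=np.array(c["position"])
    d=R@np.array([(u-c["cx"])/c["fx"],(v-c["cy"])/c["fy"],1.])
    return p+d*(z-p[2])/d[2]
def proj(c,P):
    q=np.array(c["rotation"]).T@(np.array(P)-c["position"])
    return c["fx"]*q[0]/q[2]+c["cx"],c["fy"]*q[1]/q[2]+c["cy"]
E
python3 - <<'E'
from h import *
for n in("top","scene"):
    im=env.get_image(n);cv2.imwrite(f"pics/{n}0.png",im[:,:,::-1])
    c=env.calibration(n);print(n,c)
print(env.finger_overhang,env.observe())
E
```

```text
top {'fx': 462.84843019690953, 'fy': 462.84843019690953, 'cx': 319.1872090988742, 'cy': 201.4563519834323, 'position': array([ 0.42452653, -0.06933544,  1.14886165]), 'rotation': array([[ 0.00675962, -0.99419052,  0.10742212],
       [-0.99997593, -0.00655223,  0.00228347],
       [-0.00156634, -0.10743497, -0.99421088]])}
scene {'fx': 435.1104684431885, 'fy': 435.1104684431885, 'cx': 323.7699781541976, 'cy': 202.75863994657846, 'position': array([ 1.0914314 , -0.10966772,  0.83916991]), 'rotation': array([[ 0.06060009,  0.80743569, -0.58683494],
       [ 0.99809643, -0.04227237,  0.04490617],
       [ 0.01145194, -0.58843917, -0.80846039]])}
0.017 {'time_s': 0.1, 'q': array([ 5.20102870e+01,  2.18370503e+01,  7.43776613e+01, -3.56181303e-04,
        8.38566056e+01, -1.23361597e+01]), 'qvel': array([ 0.01578984, -0.17013271, -0.15293459, -0.07886849,  0.1176883 ,
       -0.05791276]), 'joint_efforts': array([ 3.48498099e-03, -4.49214041e+01, -2.31657869e+01, -1.50414535e-04,
        3.65820917e-03, -2.81418085e-05]), 'position': array([0.23797605, 0.49560129, 0.24779043]), 'tool_rot': array([[-9.01428461e-01,  4.32927419e-01, -7.61278002e-04],
       [ 4.32928011e-01,  9.01427960e-01, -9.84793740e-04],
       [ 2.59893064e-04, -1.21729968e-03, -9.99999225e-01]]), 'ft_force': array([-0.5406774 , -0.04520968,  0.49349697]), 'wrist_torque': array([ 0.05555977, -0.00377217,  0.0440758 ]), 'gripper_force': 0.0, 'grip_width': 0.08495435470356143}
```

View pics/top0.png

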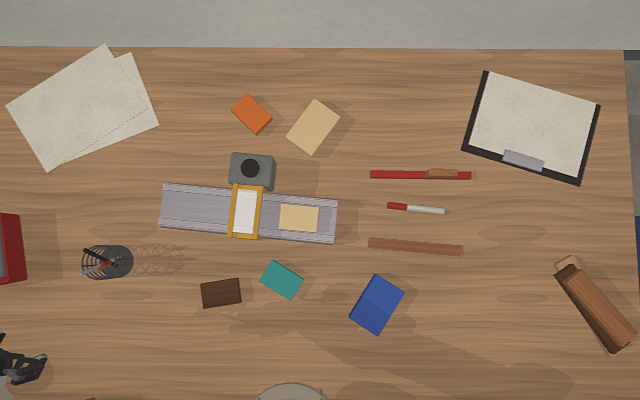

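View pics/scene0.png

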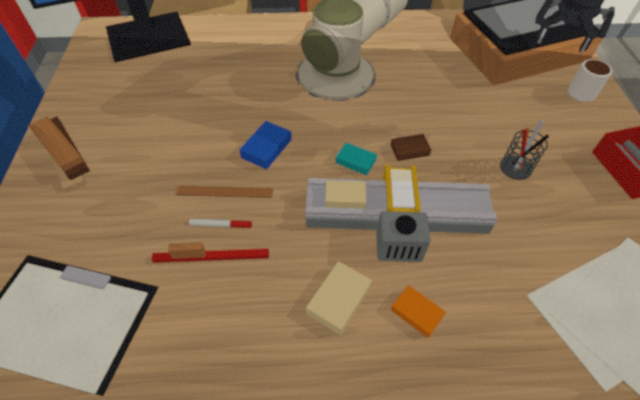

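The top view shows the stick from (370,174) (tip) to (471,175), with its handle at u 427–457. The blank is at (299,218), the guard at (246,212) and the bed spans (160,205) to (338,222). The marker, bare slat and loose blocks are distractors. The next script measures these.

```bash
cat >> h.py <<'E'
def big(mask,roi):
    m=np.zeros_like(mask);u0,v0,u1,v1=roi;m[v0:v1,u0:u1]=mask[v0:v1,u0:u1]
    return max(cv2.findContours(m,0,1)[0],key=cv2.contourArea)
E
python3 - <<'E'
from h import *
im=cv2.imread("pics/top0.png");c=env.calibration("top")
hsv=cv2.cvtColor(im,cv2.COLOR_BGR2HSV)
def rep(name,mask,roi,z):
    k=big(mask,roi);b=cv2.boxPoints(cv2.minAreaRect(k))
    P=np.array([ray(c,u,v,z)[:2] for u,v in b]);e=[P[1]-P[0],P[2]-P[1]];L=[np.linalg.norm(x) for x in e]
    d=e[int(np.argmax(L))];d=d*np.sign(d[1])
    print(name,"centre",P.mean(0).round(4),"size",np.round(L,4),"ang of long axis from +y (ccw)",np.degrees(np.arctan2(-d[0],d[1])).round(2),b.round(1).tolist())
red=cv2.inRange(hsv,(0,170,60),(6,255,255))|cv2.inRange(hsv,(174,170,60),(180,255,255))
rep("stick",red,(355,160,490,190),0.016)
yel=cv2.inRange(hsv,(10,60,150),(35,150,255))
rep("blank",yel,(272,195,325,240),0.070)
gd=cv2.inRange(hsv,(15,170,130),(35,255,255))
rep("guard",gd,(220,175,272,245),0.097)
gr=cv2.inRange(hsv,(100,8,60),(150,70,255))
rep("bed",gr,(150,182,226,240),0.055)
rep("bedR",gr,(266,182,345,250),0.055)
hd=cv2.inRange(hsv,(5,60,60),(14,200,255))
rep("handle",hd,(420,165,462,180),0.052)
crop=im[140:260,140:490];cv2.imwrite("pics/crop.png",cv2.resize(crop,None,fx=2.2,fy=2.2,interpolation=2))
print(hsv[220,300],hsv[205,190],hsv[174,440],hsv[174,390],hsv[212,235])
E
```

```text
stick centre [ 0.6155 -0.2788] size [0.1685 0.0176] ang of long axis from +y (ccw) 0.37 [[371.0, 171.0], [439.0, 171.0], [439.0, 178.0], [371.0, 178.0]]
blank centre [ 0.503  -0.0186] size [0.0594 0.0896] ang of long axis from +y (ccw) -5.36 [[278.20001220703125, 228.3000030517578], [280.70001220703125, 203.10000610351562], [318.70001220703125, 206.89999389648438], [316.20001220703125, 232.10000610351562]]
guard centre [0.5154 0.1031] size [0.123 0.068] ang of long axis from +y (ccw) 84.88 [[226.8000030517578, 236.0], [233.0, 182.60000610351562], [262.3999938964844, 186.0], [256.1000061035156, 239.5]]
bed centre [0.4687 0.1551] size [0.     0.0047] ang of long axis from +y (ccw) -88.36 [[225.0, 233.0], [225.0, 233.0], [225.0, 231.0], [225.0, 231.0]]
bedR centre [ 0.4457 -0.0976] size [0.     0.0023] ang of long axis from +y (ccw) -89.78 [[332.0, 243.0], [332.0, 243.0], [332.0, 242.0], [332.0, 242.0]]
handle centre [ 0.6161 -0.3634] size [0.0865 0.034 ] ang of long axis from +y (ccw) 0.37 [[425.0, 165.0], [461.0, 165.0], [461.0, 179.0], [425.0, 179.0]]
[ 20  88 201] [176  12 154] [ 12 138 151] [  2 185 153] [ 19  33 195]
```

View pics/crop.png

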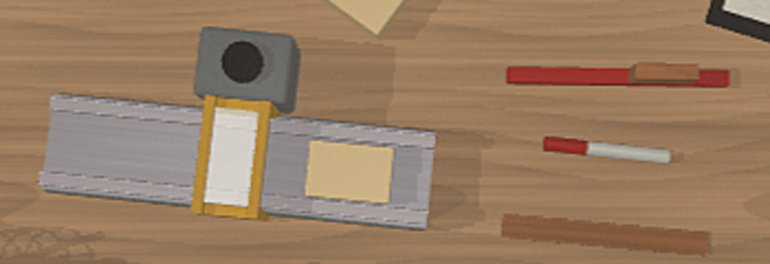

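Sizes agree: blank 59×90, guard 123×68, and blank 122 mm before the guard. The feed leans about -5.3° from +y. Now I get the stick's ends and the move above the grip.

Run:
```python
from h import *
c=env.calibration("top")
t=ray(c,370.3,174.2,.012)[:2];e=ray(c,471.5,175.6,.012)[:2];d=(t-e)/np.linalg.norm(t-e)
print(t,e,np.linalg.norm(t-e),np.degrees(np.arctan2(-d[0],d[1])))
g=(t+e)/2-.045*d;print("grip",g, g-env.observe()["position"][:2])
print(env.calibration("wrist")["hand_eye"])
```

```text
[ 0.61634906 -0.19332325] [ 0.61446124 -0.44466133] 0.25134516910643506 -0.4303444096531394
grip [ 0.61506716 -0.36399102] [ 0.37709111 -0.85959232]
[[ 8.66008367e-04 -9.62818925e-01 -2.70146198e-01  6.77469309e-02]
 [ 9.99999593e-01  7.64950163e-04  4.79368288e-04  1.45389678e-03]
 [-2.54896481e-04 -2.70146503e-01  9.62819195e-01 -1.25728346e-01]
 [ 0.00000000e+00  0.00000000e+00  0.00000000e+00  1.00000000e+00]]
```

Call:
jog_arm(
  hand=[0.085, 0.085, 0.085, 0.085, 0.085],
  travel=[
    [0.019, -0.043, 0],
    [0.019, -0.043, 0],
    [0.019, -0.043, 0],
    [0.019, -0.043, 0],
    [0.019, -0.043, 0],
  ],
  yaw=[-0.0565, -0.0565, -0.0565, -0.0565, -0.0565],
)

```text
time_s: 0.72
position: [0.3334, 0.2793, 0.2482]
tool_rot: [[-0.744, 0.668, -0.0], [0.668, 0.744, -0.0], [0.0, -0.0, -1.0]]
ft_force: [0.5, 0.6, -0.1]
grip_width: 0.0846
gripper_force: 0.0
```

Call:
jog_arm(
  hand=[0.085, 0.085, 0.085, 0.085, 0.085],
  travel=[
    [0.019, -0.043, 0],
    [0.019, -0.043, 0],
    [0.019, -0.043, 0],
    [0.019, -0.043, 0],
    [0.019, -0.043, 0],
  ],
  yaw=[-0.0565, -0.0565, -0.0565, -0.0565, -0.0565],
)

```text
time_s: 1.35
position: [0.4284, 0.0643, 0.2482]
tool_rot: [[-0.528, 0.849, -0.0], [0.849, 0.528, 0.0], [0.0, -0.0, -1.0]]
ft_force: [0.9, 0.3, -0.1]
grip_width: 0.0853
gripper_force: 0.0
```

Call:
jog_arm(
  hand=[0.085, 0.085, 0.085, 0.085, 0.085],
  travel=[
    [0.019, -0.043, 0],
    [0.019, -0.043, 0],
    [0.019, -0.043, 0],
    [0.019, -0.043, 0],
    [0.019, -0.043, 0],
  ],
  yaw=[-0.0565, -0.0565, -0.0565, -0.0565, -0.0565],
)

```text
time_s: 1.98
position: [0.5235, -0.1507, 0.248]
tool_rot: [[-0.27, 0.963, -0.001], [0.963, 0.27, 0.0], [0.001, -0.0, -1.0]]
ft_force: [0.4, -0.0, -0.1]
grip_width: 0.0853
gripper_force: 0.0
```

Call:
jog_arm(
  hand=[0.085, 0.085, 0.085, 0.085, 0.085],
  travel=[
    [0.019, -0.043, -0.01],
    [0.019, -0.043, -0.01],
    [0.019, -0.043, -0.01],
    [0.018, -0.043, -0.01],
    [0, 0, 0],
  ],
  yaw=[-0.0565, -0.0565, -0.0565, -0.0565, -0.0565],
)

```text
time_s: 2.6
position: [0.598, -0.3239, 0.2054]
tool_rot: [[0.012, 1.0, -0.003], [1.0, -0.012, 0.002], [0.002, -0.003, -1.0]]
ft_force: [0.1, 0.1, 0.4]
grip_width: 0.0853
gripper_force: 0.0
```

```bash
cat >> h.py <<'E'
def wcam():
    s=env.observe();T=np.eye(4);T[:3,:3]=s["tool_rot"];T[:3,3]=s["position"]
    im=env.get_image("wrist");c=dict(env.calibration("wrist"));M=T@np.array(c["hand_eye"])
    c["rotation"]=M[:3,:3];c["position"]=M[:3,3];return im,c,s
E
python3 - <<'E'
from h import *
im,c,s=wcam();cv2.imwrite("pics/w1.png",im[:,:,::-1])
import pickle;pickle.dump(c,open("w1.pkl","wb"))
print(s["time_s"],s["position"],s["tool_rot"])
E
```

```text
2.6 [ 0.59799037 -0.32392543  0.20543194] [[ 0.01161096  0.99992869 -0.00279458]
 [ 0.99993098 -0.01160588  0.00182873]
 [ 0.00179616 -0.00281562 -0.99999442]]
```

View pics/w1.png

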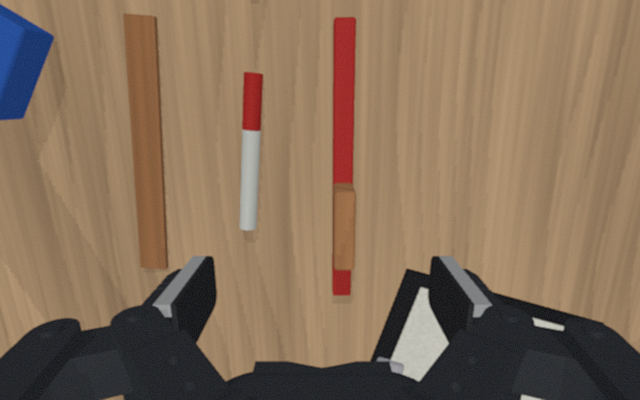

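The wrist view shows the stick from tip (344,17) to tail (342,294). The handle's top face spans rows 188–268 at u≈344.

Run:
```python
from h import *
import pickle;c=pickle.load(open("w1.pkl","rb"));p=env.observe()["position"][:2]
t=ray(c,344.5,17.5,.016)[:2];e=ray(c,342,294,.012)[:2];d=(t-e)/np.linalg.norm(t-e)
f=ray(c,344.3,189,.052)[:2];b=ray(c,343.5,269,.052)[:2]
print(t,e,np.linalg.norm(t-e),np.degrees(np.arctan2(-d[0],d[1])));print((t+e)/2-.045*d-p)
print("handle",f,b,np.linalg.norm(f-b),(f+b)/2,(f+b)/2-p)
```

```text
[ 0.61819392 -0.19224757] [ 0.61745406 -0.44150514] 0.24925866742553146 -0.17006832253854093
[ 0.01975298 -0.03929844]
handle [ 0.61675445 -0.32412632] [ 0.61648872 -0.39427343] 0.07014761472453877 [ 0.61662158 -0.35919987] [ 0.01868414 -0.03662216]
```

Call:
jog_arm(
  hand=[0.06, 0.06, 0.06, 0.06, 0.06],
  travel=[
    [0.0095, -0.0185, -0.02],
    [0.0095, -0.0185, -0.02],
    [0, 0, -0.03],
    [0, 0, -0.03],
    [0, 0, 0],
  ],
  yaw=[0.007, 0, 0, 0, 0],
)

```text
time_s: 3.28
position: [0.6163, -0.3572, 0.1059]
tool_rot: [[-0.001, 1.0, -0.004], [1.0, 0.001, 0.003], [0.003, -0.004, -1.0]]
ft_force: [0.8, -0.7, 0.3]
grip_width: 0.06
gripper_force: 0.0
```

Call:
jog_arm(
  hand=[0.06, 0.06, 0.06, 0.06, 0.06],
  travel=[
    [0.0005, -0.004, -0.025],
    [0, 0, -0.025],
    [0, 0, -0.015],
    [0, 0, -0.007],
    [0, 0, 0],
  ],
  yaw=[-0.003, 0, 0, 0, 0],
)

```text
time_s: 3.9
position: [0.6179, -0.3623, 0.0369]
tool_rot: [[0.003, 1.0, 0.0], [1.0, -0.003, -0.0], [-0.0, 0.0, -1.0]]
ft_force: [0.3, -0.4, 0.2]
grip_width: 0.0602
gripper_force: 0.0
```

Call:
jog_arm(
  hand=[0.03, 0.02, 0.012, 0.01, 0.01],
  travel=[
    [0, 0, 0],
    [0, 0, 0],
    [0, 0, 0],
    [0, 0, 0],
    [0, 0, 0],
  ],
  yaw=[0, 0, 0, 0, 0],
  grip_force=80,
)

```text
time_s: 4.53
position: [0.6179, -0.3624, 0.0371]
tool_rot: [[0.003, 1.0, 0.001], [1.0, -0.003, -0.001], [-0.001, 0.001, -1.0]]
ft_force: [-0.8, 0.7, 5.1]
grip_width: 0.017
gripper_force: 78.7
```

Call:
jog_arm(
  hand=[0.01, 0.01, 0.01, 0.01, 0.01],
  travel=[
    [0, 0, 0.015],
    [0, 0, 0.03],
    [0, 0, 0.03],
    [0, 0, 0.02],
    [0, 0, 0.005],
  ],
  yaw=[0, 0, 0, 0, 0],
)

```text
time_s: 5.15
position: [0.6179, -0.3625, 0.1381]
tool_rot: [[0.003, 1.0, 0.002], [1.0, -0.003, -0.002], [-0.002, 0.002, -1.0]]
ft_force: [-0.8, -0.7, -1.7]
grip_width: 0.0166
gripper_force: 78.0
```

Call:
jog_arm(
  hand=[0.01, 0.01, 0.01, 0.01, 0.01],
  travel=[
    [-0.015, 0.01, 0],
    [-0.03, 0.02, 0],
    [-0.03, 0.02, 0],
    [-0.03, 0.02, 0],
    [-0.02, 0.02, 0],
  ],
  yaw=[-0.018, -0.018, -0.018, -0.018, -0.018],
)

```text
time_s: 5.78
position: [0.4911, -0.2713, 0.1357]
tool_rot: [[0.094, 0.996, -0.001], [0.996, -0.094, 0.001], [0.001, -0.001, -1.0]]
ft_force: [0.1, -0.4, -1.4]
grip_width: 0.0171
gripper_force: 78.3
```

Call:
jog_arm(
  hand=[0.01, 0.01, 0.01, 0.01, 0.01],
  travel=[
    [-0.011, 0.012, 0],
    [0, 0.005, 0],
    [0, 0, 0],
    [0, 0, 0],
    [0, 0, 0],
  ],
  yaw=[0, 0, 0, 0, 0],
)

```text
time_s: 6.4
position: [0.4818, -0.2556, 0.1361]
tool_rot: [[0.093, 0.996, -0.0], [0.996, -0.093, 0.0], [0.0, -0.0, -1.0]]
ft_force: [0.5, 0.3, -1.7]
grip_width: 0.017
gripper_force: 78.3
```

Run:
```python
from h import *
import pickle
im,c,s=wcam();cv2.imwrite("pics/w2.png",im[:,:,::-1]);pickle.dump(c,open("w2.pkl","wb"))
print(s["position"],s["tool_rot"][:,1])
```

```text
[ 0.48184213 -0.25557752  0.13612604] [ 9.95665140e-01 -9.30103335e-02 -7.77464505e-05]
```

View pics/w2.png

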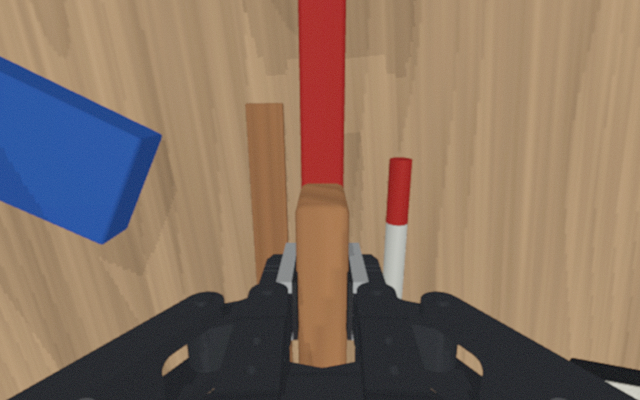

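The stick is gripped straight, but the sander is out of this view. I use the top view to check the tip against the lane.

Run:
```python
from h import *
im=env.get_image("top");c=env.calibration("top");cv2.imwrite("pics/t2.png",cv2.resize(im[140:290,200:450,::-1],None,fx=3,fy=3,interpolation=2))
hsv=cv2.cvtColor(im,cv2.COLOR_RGB2HSV)
red=cv2.inRange(hsv,(0,170,60),(6,255,255))|cv2.inRange(hsv,(174,170,60),(180,255,255))
k=big(red,(300,200,375,260));b=cv2.boxPoints(cv2.minAreaRect(k));print(b)
for z in(.105,.115):
  P=np.array([ray(c,u,v,z)[:2] for u,v in b]);print(P.round(4).tolist())
```

```text
[[328.35645 222.43564]
 [329.11884 214.81189]
 [374.7624  219.37625]
 [374.      227.     ]]
[[0.4898, -0.088], [0.5071, -0.0896], [0.4974, -0.1927], [0.4802, -0.1909]]
[[0.4892, -0.0878], [0.5063, -0.0894], [0.4967, -0.1915], [0.4797, -0.1897]]
```

View pics/t2.png

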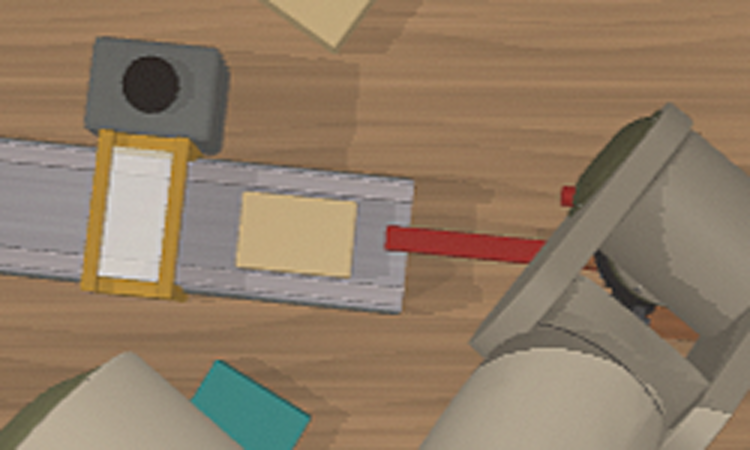

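Call:
jog_arm(
  hand=[0.01, 0.01, 0.01, 0.01, 0.01],
  travel=[
    [0, 0, -0.02],
    [0, 0, -0.02],
    [0, 0, -0.007],
    [0, 0, -0.003],
    [0, 0, 0],
  ],
  yaw=[0, 0, 0, 0, 0],
)

```text
time_s: 7.12
position: [0.4818, -0.2554, 0.0867]
tool_rot: [[0.093, 0.996, 0.001], [0.996, -0.093, -0.0], [-0.0, 0.001, -1.0]]
ft_force: [0.1, -0.3, -1.2]
grip_width: 0.0169
gripper_force: 78.3
```

Call:
jog_arm(
  hand=[0.01, 0.01, 0.01, 0.01, 0.01],
  travel=[
    [0.001, 0.008, 0],
    [0.001, 0.008, 0],
    [0.0005, 0.006, 0],
    [0.0005, 0.006, 0],
    [0.0005, 0.006, 0],
  ],
  yaw=[0, 0, 0, 0, 0],
)

```text
time_s: 7.75
position: [0.4852, -0.2209, 0.0864]
tool_rot: [[0.093, 0.996, 0.0], [0.996, -0.093, -0.0], [-0.0, 0.0, -1.0]]
ft_force: [-0.1, -0.5, -1.5]
grip_width: 0.0168
gripper_force: 78.3
```

```bash
cat > look.py <<'E'
from h import *
import sys
im=env.get_image("top");c=env.calibration("top")
cv2.imwrite(sys.argv[1],cv2.resize(im[140:290,140:390,::-1],None,fx=3,fy=3,interpolation=2))
hsv=cv2.cvtColor(im,cv2.COLOR_RGB2HSV)
y=cv2.inRange(hsv,(10,60,150),(35,150,255))
u=list(map(int,sys.argv[2:4]))
k=big(y,(u[0],185,u[1],240));b=cv2.boxPoints(cv2.minAreaRect(k))
P=np.array([ray(c,a,v,.07)[:2] for a,v in b]);d=P.mean(0)-[.5154,.1031];f=np.array([.0928,.9957])
e=max(P[1]-P[0],P[2]-P[1],key=np.linalg.norm);e*=np.sign(e[1])
print("blank sander y,x",d@f,d@[f[1],-f[0]],"L",np.linalg.norm(P[1]-P[0]),np.linalg.norm(P[2]-P[1]),"ang",np.degrees(np.arctan2(-e[0],e[1])),env.observe()["position"])
E
python3 look.py pics/t3.png 264 330
```

```text
blank sander y,x -0.11132326250171863 -0.0012131276906782037 L 0.05916687461514679 0.08935338773179145 ang -5.357439959715556 [ 0.48514774 -0.22023112  0.08634261]
```

The blank moved 11 mm and stays straight, so contact is confirmed. About 206 mm remains.

Call:
jog_arm(
  hand=[0.01, 0.01, 0.01, 0.01, 0.01],
  travel=[
    [0.001, 0.01, 0],
    [0.001, 0.01, 0],
    [0.001, 0.012, 0],
    [0.0011, 0.012, 0],
    [0.0012, 0.012, 0],
  ],
  yaw=[0, 0, 0, 0, 0],
)

```text
time_s: 8.43
position: [0.4905, -0.1643, 0.0863]
tool_rot: [[0.093, 0.996, -0.0], [0.996, -0.093, 0.0], [0.0, -0.0, -1.0]]
ft_force: [0.0, -1.1, -0.3]
grip_width: 0.0172
gripper_force: 78.3
```

Call:
jog_arm(
  hand=[0.01, 0.01, 0.01, 0.01, 0.01],
  travel=[
    [0.0011, 0.012, 0],
    [0.0011, 0.012, 0],
    [0.0011, 0.012, 0],
    [0.0011, 0.012, 0],
    [0.0012, 0.012, 0],
  ],
  yaw=[0, 0, 0, 0, 0],
)

```text
time_s: 9.05
position: [0.4961, -0.1045, 0.0863]
tool_rot: [[0.093, 0.996, 0.0], [0.996, -0.093, 0.0], [0.0, 0.0, -1.0]]
ft_force: [0.0, 0.1, -1.5]
grip_width: 0.0169
gripper_force: 78.3
```

Call:
jog_arm(
  hand=[0.01, 0.01, 0.01, 0.01, 0.01],
  travel=[
    [0.0011, 0.012, 0],
    [0.0011, 0.012, 0],
    [0.0011, 0.012, 0],
    [0.0011, 0.012, 0],
    [0.0012, 0.012, 0],
  ],
  yaw=[0, 0, 0, 0, 0],
)

```text
time_s: 9.68
position: [0.5017, -0.0445, 0.0863]
tool_rot: [[0.093, 0.996, 0.0], [0.996, -0.093, -0.0], [-0.0, 0.0, -1.0]]
ft_force: [-0.8, -0.1, -0.3]
grip_width: 0.0168
gripper_force: 78.3
```

```bash
python3 look.py pics/t4.png 170 224
```

```text
blank sander y,x 0.08344417211514844 -0.001394986710389181 L 0.056381189268566376 0.06113219238960522 ang -88.33326978977394 [ 0.50158701 -0.04329552  0.08630884]
```

Call:
jog_arm(
  hand=[0.01, 0.01, 0.01, 0.01, 0.01],
  travel=[
    [0.001, 0.01, 0],
    [0.0008, 0.008, 0],
    [0.0008, 0.008, 0],
    [0.0004, 0.004, 0],
    [0.0002, 0.002, 0],
  ],
  yaw=[0, 0, 0, 0, 0],
)

```text
time_s: 10.35
position: [0.5049, -0.0131, 0.0863]
tool_rot: [[0.093, 0.996, -0.0], [0.996, -0.093, -0.0], [-0.0, 0.0, -1.0]]
ft_force: [0.4, -1.2, -1.0]
grip_width: 0.0168
gripper_force: 78.3
```

Call:
jog_arm(
  hand=[0.01, 0.01, 0.01, 0.01, 0.01],
  travel=[
    [0, 0.002, 0],
    [0, 0, 0],
    [0, 0, 0],
    [0, 0, 0],
    [0, 0, 0],
  ],
  yaw=[0, 0, 0, 0, 0],
)

```text
time_s: 10.98
position: [0.5048, -0.0113, 0.0863]
tool_rot: [[0.093, 0.996, -0.0], [0.996, -0.093, 0.0], [0.0, -0.0, -1.0]]
ft_force: [1.3, -0.7, -1.3]
grip_width: 0.0168
gripper_force: 78.3
```

```bash
python3 look.py pics/t5.png 160 226
```

```text
blank sander y,x 0.09935699213549504 -0.0010455542418127573 L 0.05956973209319999 0.09048771621049741 ang -5.357573407449266 [ 0.50482678 -0.01127485  0.08630534]
```

View pics/t5.png

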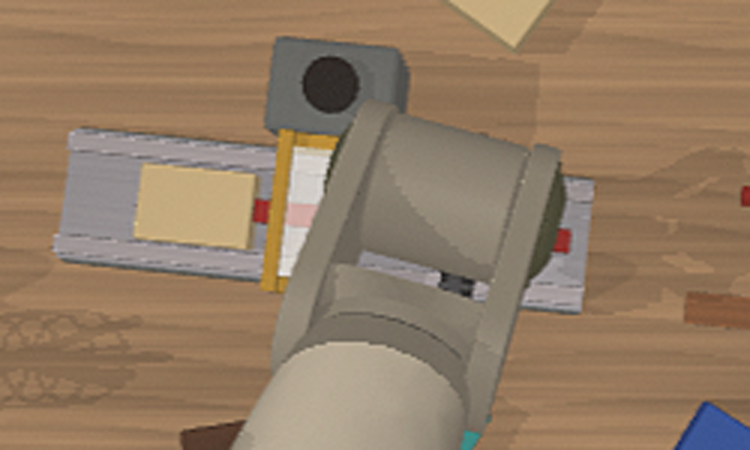

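The blank is fully past the guard at y≈0.099 and straight, with the red tip right behind it. Next I withdraw.

Call:
jog_arm(
  hand=[0.01, 0.01, 0.01, 0.01, 0.01],
  travel=[
    [-0.0014, -0.015, 0],
    [-0.0028, -0.03, 0],
    [-0.0028, -0.03, 0],
    [-0.0028, -0.03, 0],
    [-0.0028, -0.03, 0],
  ],
  yaw=[0, 0, 0, 0, 0],
)

```text
time_s: 11.65
position: [0.4919, -0.1481, 0.0863]
tool_rot: [[0.093, 0.996, 0.0], [0.996, -0.093, -0.0], [-0.0, 0.0, -1.0]]
ft_force: [-0.2, 0.2, -0.7]
grip_width: 0.0167
gripper_force: 78.3
```

Call:
jog_arm(
  hand=[0.01, 0.01, 0.01, 0.01, 0.01],
  travel=[
    [-0.0028, -0.03, 0],
    [-0.0028, -0.03, 0],
    [-0.0028, -0.03, 0.005],
    [-0.0023, -0.025, 0.02],
    [0, 0, 0.025],
  ],
  yaw=[0, 0, 0, 0, 0],
)

```text
time_s: 12.28
position: [0.4807, -0.2638, 0.1365]
tool_rot: [[0.096, 0.995, -0.001], [0.995, -0.096, 0.0], [0.0, -0.001, -1.0]]
ft_force: [1.1, -0.2, -0.8]
grip_width: 0.0169
gripper_force: 78.3
```

Call:
jog_arm(
  hand=[0.01, 0.01, 0.01, 0.01, 0.01],
  travel=[
    [0.02, -0.015, 0],
    [0.03, -0.022, 0],
    [0.03, -0.022, 0],
    [0.03, -0.022, 0],
    [0.026, -0.021, 0],
  ],
  yaw=[0.018, 0.018, 0.018, 0.018, 0.018],
)

```text
time_s: 12.9
position: [0.6177, -0.365, 0.136]
tool_rot: [[0.003, 1.0, -0.0], [1.0, -0.003, 0.0], [0.0, -0.0, -1.0]]
ft_force: [-0.1, -0.5, -1.5]
grip_width: 0.017
gripper_force: 78.3
```

Call:
jog_arm(
  hand=[0.01, 0.01, 0.01, 0.01, 0.01],
  travel=[
    [0, 0, -0.02],
    [0, 0, -0.03],
    [0, 0, -0.02],
    [0, 0, -0.01],
    [0, 0, 0],
  ],
  yaw=[0, 0, 0, 0, 0],
)

```text
time_s: 13.52
position: [0.6171, -0.3637, 0.0559]
tool_rot: [[0.003, 1.0, -0.001], [1.0, -0.003, 0.001], [0.001, -0.001, -1.0]]
ft_force: [0.0, -0.9, -0.9]
grip_width: 0.0164
gripper_force: 78.4
```

Another 18 mm down to the bench, then open partway to release. The nearest marker is about 80 mm away.

Call:
jog_arm(
  hand=[0.01, 0.01, 0.01, 0.01, 0.01],
  travel=[
    [0, 0, -0.008],
    [0, 0, -0.006],
    [0, 0, -0.003],
    [0, 0, -0.001],
    [0, 0, 0],
  ],
  yaw=[0, 0, 0, 0, 0],
)

```text
time_s: 14.15
position: [0.6176, -0.3633, 0.0384]
tool_rot: [[0.003, 1.0, 0.0], [1.0, -0.003, -0.0], [-0.0, 0.0, -1.0]]
ft_force: [-0.3, 0.0, -1.2]
grip_width: 0.0168
gripper_force: 78.4
```

Call:
jog_arm(
  hand=[0.02, 0.03, 0.045, 0.06, 0.06],
  travel=[
    [0, 0, 0],
    [0, 0, 0],
    [0, 0, 0],
    [0, 0, 0],
    [0, 0, 0],
  ],
  yaw=[0, 0, 0, 0, 0],
)

```text
time_s: 14.78
position: [0.6175, -0.3632, 0.0383]
tool_rot: [[0.003, 1.0, -0.0], [1.0, -0.003, -0.0], [-0.0, -0.0, -1.0]]
ft_force: [-0.5, -0.6, -0.5]
grip_width: 0.0604
gripper_force: 0.0
```

Call:
jog_arm(
  hand=[0.06, 0.06, 0.06, 0.06, 0.06],
  travel=[
    [0, 0, 0.02],
    [0, 0, 0.03],
    [0, 0, 0.05],
    [0, 0, 0.06],
    [0, -0.04, 0.04],
  ],
  yaw=[0, 0, 0, 0, 0],
)

```text
time_s: 15.4
position: [0.6185, -0.4015, 0.2428]
tool_rot: [[-0.0, 1.0, 0.003], [1.0, 0.0, -0.002], [-0.002, 0.003, -1.0]]
ft_force: [0.8, -0.5, -0.2]
grip_width: 0.0601
gripper_force: 0.0
```

```bash
python3 look.py pics/t6.png 160 226
python3 - <<'E'
from h import *
im,c,s=wcam();cv2.imwrite("pics/w6.png",im[:,:,::-1])
E
```

```text
blank sander y,x 0.09947686494882484 -0.0009295118165082848 L 0.05933751702921886 0.09025349621966433 ang -5.357596394138295 [ 0.61742975 -0.40847519  0.24719952]
```

View pics/w6.png

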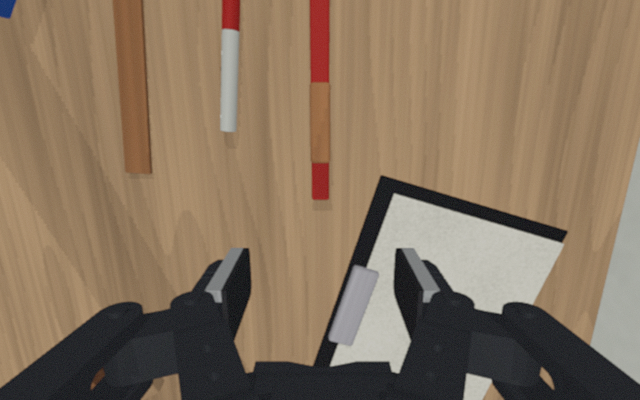

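The stick lies flat with the handle up (tail at (320,198), handle rows 82–162) and the gripper is clear. The blank is still at y = 0.099, so I hand the job in.

```bash
python3 -c "
from rig import env;print(env.close_job())"
```

```text
the job is handed in; nothing more can be done
None
```

I pushed the blank under the guard to about 99 mm past its middle on the far side, laid the stick flat on the bench with its handle up, and handed the job in at about 15.5 s; no verdict was returned.

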